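Find the gummed place of a linear slide by feel and clamp the carriage on it

ROBOT

A 6-joint arm with a two-finger parallel gripper is mounted at the origin on a cart in front of the work surface, level with it; the furniture and walls round the work are solid. World frame = base frame: x ahead of the robot, y to its left, z up, the work surface at z = 0. Lengths are in m, angles in rad, forces in N, time in s.
With the tool pointing down it reaches from about 0.275 to 0.85 m from the base axis. Payload 19 kg.
Tool frame: the origin (TCP) lies on the mounting face of the last link; the fingertips stand 173 mm ahead of it and the grasp point (between the pads) lies 155 mm ahead of it; z points along the fingers, y is the line along which they close (so a half turn about z gives the same grasp; the last joint's range is limited). The gripper opens to 85 mm and grips with 20 to 120 N. Pads are 22 mm wide; open, the fingers measure 114 mm over their backs; the gripper's body (76 mm by 85 mm) begins 54 mm behind the grasp point. The pads swing forward as they close: fully open they stand 13 mm farther back than shut.
Start: joints at [-1.421, 0.15, 1.437, -0, 1.554, -0.134], TCP at [0.161, -0.552, 0.405] pointing down, gripper open.
Joint ranges: [-2.8, 2.8], [-0.68, 2.1], [0.12, 2.68], [-1.39, 4.53], [0.16, 2.79], [-2.81, 2.81]. Speed limits (rad/s): [1.89, 1.89, 2.22, 3.01, 3.01, 3.01].

INTERFACE

Orientations are given as [roll, pitch, yaw] about the fixed x, y, z axes, in that order (R = Rz(yaw) Ry(pitch) Rx(roll)).
In Python, from cell import manip gives the robot as it stands.
- The arm moves only by the tool arm_command, never from a script. Its argument "motion" is a list of rows, each an object with "jaw": the opening in per cent of the stroke, from 0 (shut) to 100 (fully open); "offset": the shift along the tool's x, y, z in units of 30 mm (1.0 is 30 mm), a list of three; "roll": the turn about the tool's z in units of 5 degrees (1.0 is 5 degrees). In form: [{"jaw": jaw, "offset": [dx, dy, dz], "roll": roll}, ...]. A call has exactly 8 rows; each row is the pose to reach, as a shift and turn from the pose commanded when the call began, along the tool's axes at that moment; what a row does not reach only later rows make up. A row lasts 1/10 s, in which the tool goes at most 50 mm and 8.59 degrees, less where a joint would pass 70% of its speed; a pose out of reach is approached as far as the arm can. A call with a gripper value outside its range is refused whole. The fingers move at their own pace and stop on an object; the grip force is fixed at half the most. Time passes only in rows, so rows that repeat a pose let the fingers close, or fill a call up. It gives the time, the measured TCP pose, the force, the opening and the grip force at its end, in the units of the state.
- manip.state(): the state, without advancing time (a new reading comes with each control period).
- manip.get_image(name): name is "side" or "top" or "wrist"; returns a dict with "img" (480x640x3 uint8, red, green, blue), "range_z" (480x640 float32, m along the optical axis (not along the pixel's ray), 0 where there is no reading), "mtx" (3x3 intrinsics, pixels), "cam_to_world" (4x4, takes a point from camera to world coordinates); the wrist camera has in their place "hand_eye" (4x4, takes a point from camera to tool coordinates, whose origin is the TCP and whose axes are the flange's). Camera axes: x right, y up, looking along -z (the intrinsics and any distortion apply to the point x, -y, -z); pixel columns grow to the right and rows downward; lengths in m; the calibration is good to about 2 mm. A picture is of the moment at which its call begins: read the wrist's pose just before it.
- manip.close_job(): hands the job in; it is judged then, once.
Trained networks look in a picture, given as the dict that the camera call returned (one of the last four; its "shot" number tells which), for a name from the list of things; names that differ only in an ending like _2 or _b are one class to them, and where a whole thing is asked for, a point or a joint stands for the part that bears it (a point fixed in the world has none). Each returns a list of dicts, best first, with "p" (0 to 1); they miss things now and then, are a little off and sometimes report something else, mostly with a low value. They report only what shows in the picture. A call takes as long as a camera call.
- manip.boxes_of(thing, picture): "at" ([x, y, z] in m, in world coordinates, good to about 4 mm: the middle of the surface that is visible of it).
- manip.mark_of(thing, picture): "at" ([x, y, z] in m, in world coordinates, good to about 4 mm: a listed point, or the origin of a listed thing).
The state is a dict: "time_s": time; "joints": joint angles; "joint_vel": joint speeds; "tau": joint torques, N m; "tcp_pos": TCP position; "tcp_rot": TCP orientation; "contact_force": force on the tool from outside, world axes, zero at the start; "moment": the same for the moment, N m; "finger_gap": finger opening in m; "grip_force": force on a finger pad.
Only numpy, scipy, OpenCV 4.12 (cv2) and the standard library are available. Lean on these libraries where they do the work, as an engineer would, in place of code of your own. Each camera call takes 0.05 s, during which the arm holds its last target. There are 200 camera calls.

TASK

The carriage of the small linear slide catches somewhere along its rail, and I want to grease it exactly there. Slacken the carriage's clamp knob, stroke the carriage all the way to the left-hand bumpers and then all the way to the right-hand bumpers, meeting them gently, and feel where it drags. Then bring it back to rest on the sticky place, tighten the clamp knob fully there and let go, leaving the tools and the notebook around it where they lie.

Things in the scene. Friction and masses are not known exactly. Their poses are not given: they have to be found in the camera images.
- stage: the linear slide, fixed to the worktop: dark base plate 300 mm long (its own y, the rail's direction), 90 mm wide (x) and 12 mm thick with a 16 mm wide steel rail along its middle and an end block 42 mm high at each end; origin under the centre of the base plate; +y of its frame points to the end at the robot's left, z up.
- track: the steel rail, 258 mm long, fixed on the base plate; origin in the middle of its length on its underside (12 mm above the worktop), axes as the slide's. Somewhere on it, within 50 mm either side of the middle of the travel, is one gummed place about 12 mm long, hidden under the seals and not to be seen: the carriage runs with about 1.5 to 2 N of drag elsewhere and needs about 4 to 10 N in all, unevenly, to cross it, in either direction
- carriage: the steel carriage with its 72 x 72 mm aluminium top plate, upper face 46 mm above the worktop; 0.45 kg; origin on the slide's centre line at worktop height under the middle of the carriage, axes as the slide's. Its y in the slide's frame is its place on the rail, 0 at mid travel; first touch of the bumpers at +80 mm (left) and -80 mm (right). It drags most when its middle is over the gummed place. It starts clamped
- bumper_left: the two rubber bumpers on the left-hand end block (+y end of the rail), 13 mm long; origin at their free face; they give about 1 mm for every 5 N and spring back
- bumper_right: the two rubber bumpers on the right-hand end block (-y end of the rail), as the left ones
- knob (a joint): turn of the clamp knob about the vertical: 0 = fully tight (wing along the rail), grows counter-clockwise seen from above, to 1.40 rad = fully slack (wing nearly across the rail). Its shoe leaves the rail above 0.6 rad and at 0 holds the carriage with about 18 N; the knob stays where it is left and takes about 0.1 to 0.2 N m to turn
- knob_grip (a point): middle of the wing of the black clamp knob on top of the carriage, on the knob's axis over the carriage's middle, 68 mm above the worktop; the wing is 46 mm long, 11 mm thick and 24 mm tall (56 to 80 mm above the worktop) on a 10 mm thick stem with a 20 mm washer 3 mm high on the plate; the carriage can be moved along by this knob. The point's x axis lies across the wing (its 11 mm), y along it, and turns with the knob
- syringe: grease syringe 119 mm long lying in front of the slide, a bystander
- hex_key_1: black hex key 52 mm long in front of the slide, bystander
- dust_brush: flat brush 138 mm long, 10 mm high, behind the slide, bystander
- notebook: notebook 108 x 83 x 13 mm behind the slide, bystander
- side_cutter: red-handled cutters 130 mm long, 11 mm high, behind the slide, bystander

How it is judged:
By the outcome, as a careful person would: the job done as asked, in the order asked, and still so for the second after the job is handed in, with the robot touching nothing.
It also fails if it takes over 61 s, if anything falls off the work surface, if the arm or the gripper's body presses on something with over 40 N, if the wrist force passes 120 N, or if a joint passes its speed limit or range.

## Working session

There is one attempt and no reset: what is moved stays moved. The work goes in short steps, Python scripts to look and compute and a tool call to move; the robot and the scene stay as the last step left them, time stands still between calls to the robot, and variables do not carry over. Pictures are saved under pics/ and viewed, at most 10 in all, crops included, and the job is handed in when it is done.

Besides the shell and the picture viewer there is one more tool, called after "Emit:" as name([rows], argument=value, ...), one row to a line, values as JSON. arm_command: Moves the arm, as the interface text tells. Its arguments: {"type":"object","properties":{"motion":{"type":"array"}},"required":["motion"]}

```bash
mkdir -p pics; ls; python3 - <<'E'
from cell import manip
import cv2,numpy as np
s=manip.state()
print({k:np.round(v,3).tolist() for k,v in s.items()})
for n in ("top","side"):
    p=manip.get_image(n); cv2.imwrite(f"pics/{n}0.png",p["img"][...,::-1])
    for t in ("stage","carriage","bumper_left","bumper_right","track"):
        r=manip.mark_of(t,p)
        print(n,t,[(np.round(q["at"],4).tolist(),round(q["p"],2)) for q in r[:2]])
    r=manip.mark_of("knob_grip",p); print(n,"kg",[(np.round(q["at"],4).tolist(),round(q["p"],2)) for q in r[:2]])
print(manip.state()["time_s"])
E
```

```text
pics
{'time_s': 0.0, 'joints': [-1.421, 0.151, 1.438, 0.0, 1.554, -0.134], 'joint_vel': [-0.0, 0.0, -0.002, -0.002, -0.002, 0.0], 'tau': [-0.002, -71.305, -57.088, -0.001, 0.009, -0.0], 'tcp_pos': [0.161, -0.552, 0.404], 'tcp_rot': [-3.14, -0.0, 0.284], 'contact_force': [0.096, -0.306, -0.106], 'moment': [-0.02, -0.092, 0.042], 'grip_force': 0.0, 'finger_gap': 0.085}
top stage [([0.521, -0.0393, 0.0037], 0.94)]
top carriage [([0.5126, -0.0743, 0.0012], 0.92)]
top bumper_left [([0.5279, 0.0733, 0.029], 0.58)]
top bumper_right [([0.5033, -0.1512, 0.0231], 0.67)]
top track [([0.5128, -0.0374, 0.0145], 0.69), ([0.501, -0.1516, 0.0266], 0.5)]
top kg [([0.5093, -0.0767, 0.0686], 0.59), ([0.4151, -0.1078, -0.0048], 0.52)]
side stage [([0.5148, -0.0355, 0.0001], 0.87), ([0.4165, -0.1033, -0.0036], 0.18)]
side carriage [([0.5127, -0.0735, 0.0003], 0.61), ([0.4152, -0.1043, -0.0024], 0.19)]
side bumper_left []
side bumper_right [([0.498, -0.1516, 0.0277], 0.44)]
side track [([0.518, -0.0371, 0.0136], 0.62), ([0.4962, -0.1494, 0.0301], 0.23)]
side kg [([0.5116, -0.0721, 0.0648], 0.83)]
0.7
```

View pics/top0.png

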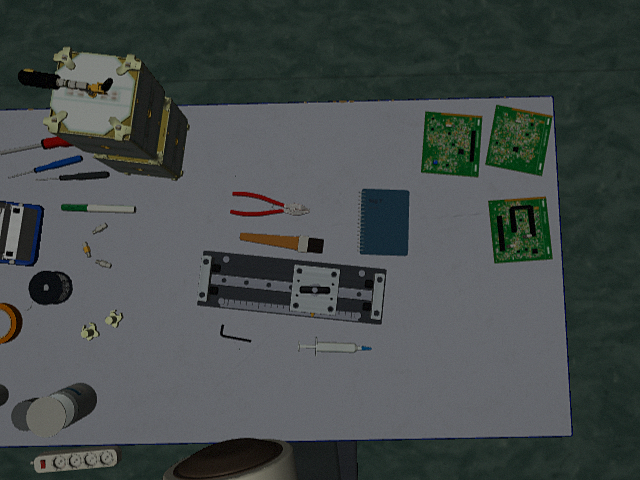

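View pics/side0.png

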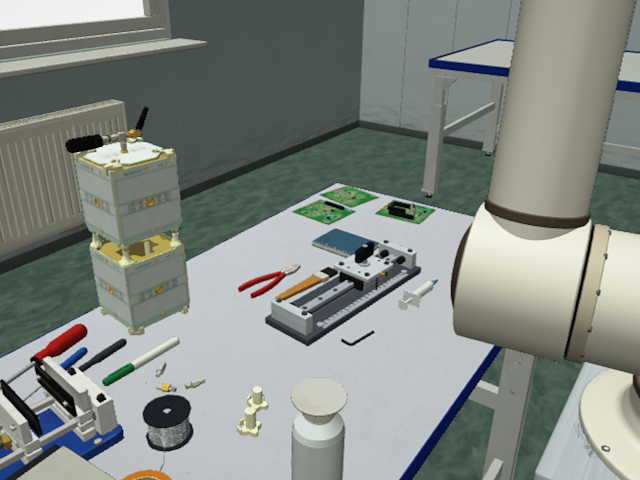

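The top view shows the slide centred near pixel (293,287), tilted about 5°, with the carriage at (315,290) and the wing along the rail. The side view agrees, and nothing stands over the slide. Next I fit the slide's pose from the depth image.

```bash
cat > h.py <<'E'
from cell import manip
import cv2,numpy as np
def cloud(p,T):
    z=p["range_z"]; v,u=np.nonzero(z>0); d=z[v,u]; K=p["mtx"]
    P=np.c_[(u-K[0,2])/K[0,0]*d,-(v-K[1,2])/K[1,1]*d,-d]
    return P@T[:3,:3].T+T[:3,3]
E
python3 - <<'E'
from h import *
p=manip.get_image("top"); P=cloud(p,p["cam_to_world"])
r=np.hypot(P[:,0]-.515,P[:,1]+.038)<.2
def rect(m,n):
    q=P[m][:,:2]
    img=np.zeros((500,500),np.uint8); ij=np.round((q-[.265,-.288])*1000).astype(int); img[ij[:,1],ij[:,0]]=255
    img=cv2.morphologyEx(img,cv2.MORPH_CLOSE,np.ones((7,7)))
    c=max(cv2.findContours(img,0,2)[0],key=cv2.contourArea)
    (x,y),wh,a=cv2.minAreaRect(c); print(n,x/1000+.265,y/1000-.288,wh,a, np.median(P[m][:,2]))
rect(r&(P[:,2]>.007)&(P[:,2]<.09),"all")
rect(r&(P[:,2]>.043)&(P[:,2]<.052),"plate")
rect(r&(P[:,2]>.07)&(P[:,2]<.09),"wing")
print(p["mtx"].tolist())
E
```

```text
all 0.5128802337646484 -0.03589624023437499 (300.6138610839844, 90.38007354736328) 82.78573608398438 0.012907531655794835
plate 0.5061572265625001 -0.07282096862792967 (72.161376953125, 77.18360900878906) 82.40535736083984 0.045999648826920814
wing 0.5090725402832031 -0.0735261535644531 (43.231040954589844, 11.143025398254395) 88.60282135009766 0.07987438264712654
[[550.9184256287474, 0.0, 310.4278607447095], [0.0, 550.9184256287474, 242.13110257761525], [0.0, 0.0, 1.0]]
```

Emit:
arm_command([
  {"jaw": 100, "offset": [1.3, -1.0, 0.2], "roll": -1.6},
  {"jaw": 100, "offset": [2.6, -2.0, 0.5], "roll": -3.2},
  {"jaw": 100, "offset": [3.9, -3.0, 0.8], "roll": -4.8},
  {"jaw": 100, "offset": [5.2, -4.0, 1.1], "roll": -6.4},
  {"jaw": 100, "offset": [6.5, -5.0, 1.4], "roll": -8.0},
  {"jaw": 100, "offset": [7.8, -6.0, 1.7], "roll": -9.6},
  {"jaw": 100, "offset": [9.1, -7.0, 2.0], "roll": -11.2},
  {"jaw": 100, "offset": [10.4, -8.05, 2.3], "roll": -13.3},
])

```text
time_s: 1.55
tcp_pos: [0.393, -0.2318, 0.3358]
tcp_rot: [3.141, 0.0, 1.417]
contact_force: [1.0, -1.9, 0.0]
finger_gap: 0.0854
grip_force: 0.0
```

Emit:
arm_command([
  {"jaw": 100, "offset": [1.2, 0.65, 0.25], "roll": 0},
  {"jaw": 100, "offset": [2.4, 1.3, 0.5], "roll": 0},
  {"jaw": 100, "offset": [3.6, 1.95, 0.75], "roll": 0},
  {"jaw": 100, "offset": [4.8, 2.6, 1.0], "roll": 0},
  {"jaw": 100, "offset": [5.5, 3.0, 1.15], "roll": 0},
  {"jaw": 100, "offset": [5.75, 3.15, 1.15], "roll": 0},
  {"jaw": 100, "offset": [5.75, 3.15, 1.15], "roll": 0},
  {"jaw": 100, "offset": [5.75, 3.15, 1.15], "roll": 0},
])

```text
time_s: 2.35
tcp_pos: [0.5127, -0.079, 0.3017]
tcp_rot: [3.141, 0.0, 1.411]
contact_force: [0.3, 0.3, 0.2]
finger_gap: 0.0852
grip_force: 0.0
```

```bash
cat >> h.py <<'E'
from scipy.spatial.transform import Rotation as Ro
def wrist():
    s=manip.state(); p=manip.get_image("wrist")
    T=np.eye(4); T[:3,:3]=Ro.from_euler("xyz",s["tcp_rot"]).as_matrix(); T[:3,3]=s["tcp_pos"]
    return s,p,T@p["hand_eye"]
E
python3 - <<'E'
from h import *
s,p,T=wrist(); P=cloud(p,T)
cv2.imwrite("pics/w1.png",p["img"][...,::-1])
print(np.round(s["tcp_pos"],4),np.round(s["tcp_rot"],4),np.round(s["contact_force"],2))
r=np.hypot(P[:,0]-.51,P[:,1]+.074)<.2
def rect(lo,hi,n):
    q=P[r&(P[:,2]>lo)&(P[:,2]<hi)][:,:2]
    if len(q)<50: print(n,len(q));return
    img=np.zeros((1000,1000),np.uint8); ij=np.round((q-[.26,-.324])*2000).astype(int); img[ij[:,1],ij[:,0]]=255
    img=cv2.morphologyEx(img,cv2.MORPH_CLOSE,np.ones((7,7)))
    for c in sorted(cv2.findContours(img,0,2)[0],key=cv2.contourArea)[::-1][:2]:
        (x,y),wh,a=cv2.minAreaRect(c); print(n,np.round([x/2000+.26,y/2000-.324,wh[0]/2,wh[1]/2,a],4))
rect(.075,.09,"wing");rect(.043,.052,"plate");rect(.036,.043,"ends");rect(.007,.09,"all")
E
```

```text
[ 0.5127 -0.079   0.3017] [3.1415e+00 2.0000e-04 1.4110e+00] [0.31 0.28 0.18]
wing [ 5.10200e-01 -7.42000e-02  4.54247e+01  1.14156e+01  8.72737e+01]
plate [ 5.07700e-01 -7.42000e-02  7.24249e+01  7.78668e+01  8.29333e+01]
plate [ 0.4792 -0.1707 10.6888 25.9586 73.4956]
ends [ 0.4981 -0.1724 17.4361 71.9359 82.6476]
ends [ 5.1020e-01 -3.8700e-02  1.1783e+00  4.2792e+01  8.2875e+01]
all [ 5.128000e-01 -5.500000e-02  2.639453e+02  9.064240e+01  8.283280e+01]
all [  0.6185  -0.1888  84.4765 108.1807  86.7295]
```

View pics/w1.png

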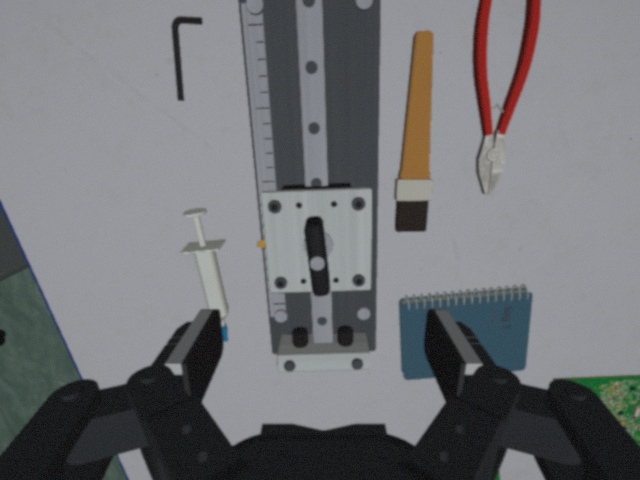

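The wrist view shows the wing at pixel (317,255), slightly turned from the rail (about 4.4°). The slide's yaw is −7.15°. I align with the wing and descend.

Emit:
arm_command([
  {"jaw": 50, "offset": [0.14, -0.1, 0.2], "roll": -0.6},
  {"jaw": 50, "offset": [0.14, -0.1, 0.6], "roll": -1.3},
  {"jaw": 50, "offset": [0.14, -0.1, 1.0], "roll": -1.3},
  {"jaw": 50, "offset": [0.14, -0.1, 1.4], "roll": -1.3},
  {"jaw": 50, "offset": [0.14, -0.1, 1.8], "roll": -1.3},
  {"jaw": 50, "offset": [0.14, -0.1, 2.2], "roll": -1.3},
  {"jaw": 50, "offset": [0.14, -0.1, 2.45], "roll": -1.3},
  {"jaw": 50, "offset": [0.14, -0.1, 2.52], "roll": -1.3},
])

```text
time_s: 3.2
tcp_pos: [0.5106, -0.0737, 0.2247]
tcp_rot: [-3.14, -0.0, 1.524]
contact_force: [0.5, -0.2, 0.3]
finger_gap: 0.0424
grip_force: 0.0
```

Emit:
arm_command([
  {"jaw": 0, "offset": [0, 0, 0], "roll": 0},
  {"jaw": 0, "offset": [0, 0, 0], "roll": 0},
  {"jaw": 0, "offset": [0, 0, 0], "roll": 0},
  {"jaw": 0, "offset": [0, 0, 0], "roll": 0},
  {"jaw": 0, "offset": [0, 0, 0], "roll": 0},
  {"jaw": 0, "offset": [0, 0, 0], "roll": 0},
  {"jaw": 0, "offset": [0, 0, 0], "roll": 0},
  {"jaw": 0, "offset": [0, 0, 0], "roll": 0},
])

```text
time_s: 4.0
tcp_pos: [0.5103, -0.0737, 0.2264]
tcp_rot: [-3.14, 0.0, 1.525]
contact_force: [-10.1, 0.0, 8.9]
finger_gap: 0.0103
grip_force: 58.7
```

Emit:
arm_command([
  {"jaw": 0, "offset": [0, -0.01, -0.01], "roll": -0.6},
  {"jaw": 0, "offset": [0, -0.01, -0.01], "roll": -1.8},
  {"jaw": 0, "offset": [0, -0.01, -0.01], "roll": -3.0},
  {"jaw": 0, "offset": [0, -0.01, -0.01], "roll": -4.2},
  {"jaw": 0, "offset": [0, -0.01, -0.01], "roll": -5.4},
  {"jaw": 0, "offset": [0, -0.01, -0.01], "roll": -6.6},
  {"jaw": 0, "offset": [0, -0.01, -0.01], "roll": -7.5},
  {"jaw": 0, "offset": [0, -0.01, -0.01], "roll": -8.0},
])

```text
time_s: 4.8
tcp_pos: [0.5099, -0.0737, 0.2264]
tcp_rot: [-3.14, -0.001, 2.226]
contact_force: [-10.3, -0.6, 5.3]
finger_gap: 0.0101
grip_force: 59.3
```

Emit:
arm_command([
  {"jaw": 0, "offset": [0, 0, 0], "roll": -1.2},
  {"jaw": 0, "offset": [0, 0, 0], "roll": -2.4},
  {"jaw": 0, "offset": [0, 0, 0], "roll": -3.6},
  {"jaw": 0, "offset": [0, 0, 0], "roll": -4.8},
  {"jaw": 0, "offset": [0, 0, 0], "roll": -5.8},
  {"jaw": 0, "offset": [0, 0, 0], "roll": -6.5},
  {"jaw": 0, "offset": [0, 0, 0], "roll": -6.9},
  {"jaw": 0, "offset": [0, 0, 0], "roll": -6.9},
])

```text
time_s: 5.6
tcp_pos: [0.5097, -0.0738, 0.2264]
tcp_rot: [-3.141, -0.002, 2.826]
contact_force: [-12.0, -2.8, 6.8]
finger_gap: 0.0104
grip_force: 59.5
```

```bash
python3 - <<'E'
from h import *
s=manip.state();print({k:np.round(v,4).tolist() for k,v in s.items()})
E
```

```text
{'time_s': 5.6, 'joints': [-0.2932, 0.1588, 1.8057, -0.0009, 1.1792, -1.5484], 'joint_vel': [0.0011, 0.0016, -0.0004, 0.0012, 0.0005, 0.0345], 'tau': [2.0347, -62.5878, -53.4936, 1.6349, -3.5728, -0.9519], 'tcp_pos': [0.5097, -0.0738, 0.2264], 'tcp_rot': [-3.1407, -0.0021, 2.8264], 'contact_force': [-12.0217, -2.8321, 6.7558], 'moment': [-0.2707, 2.1047, 0.0407], 'grip_force': 59.5106, 'finger_gap': 0.0104}
```

Emit:
arm_command([
  {"jaw": 0, "offset": [0.02, 0, 0], "roll": 0},
  {"jaw": 0, "offset": [0.033, -0.006, 0], "roll": 0},
  {"jaw": 0, "offset": [0.039, 0.027, 0], "roll": 0},
  {"jaw": 0, "offset": [0.045, 0.059, 0], "roll": 0},
  {"jaw": 0, "offset": [0.051, 0.091, 0], "roll": 0},
  {"jaw": 0, "offset": [0.058, 0.124, 0], "roll": 0},
  {"jaw": 0, "offset": [0.064, 0.157, 0], "roll": 0},
  {"jaw": 0, "offset": [0.07, 0.19, 0], "roll": 0},
])

```text
time_s: 6.4
tcp_pos: [0.51, -0.0677, 0.2264]
tcp_rot: [-3.141, -0.0, 2.825]
contact_force: [-5.2, -0.8, 1.4]
finger_gap: 0.0102
grip_force: 58.8
```

Emit:
arm_command([
  {"jaw": 0, "offset": [0.006, 0.033, 0], "roll": 0},
  {"jaw": 0, "offset": [0.013, 0.065, 0], "roll": 0},
  {"jaw": 0, "offset": [0.019, 0.098, 0], "roll": 0},
  {"jaw": 0, "offset": [0.025, 0.131, 0], "roll": 0},
  {"jaw": 0, "offset": [0.031, 0.164, 0], "roll": 0},
  {"jaw": 0, "offset": [0.038, 0.196, 0], "roll": 0},
  {"jaw": 0, "offset": [0.044, 0.229, 0], "roll": 0},
  {"jaw": 0, "offset": [0.05, 0.262, 0], "roll": 0},
])

```text
time_s: 7.2
tcp_pos: [0.5111, -0.0596, 0.2264]
tcp_rot: [-3.141, -0.0, 2.825]
contact_force: [-5.3, -0.8, 1.9]
finger_gap: 0.0101
grip_force: 58.9
```

Emit:
arm_command([
  {"jaw": 0, "offset": [0.012, 0.03, 0], "roll": 0},
  {"jaw": 0, "offset": [0.023, 0.06, 0], "roll": 0},
  {"jaw": 0, "offset": [0.035, 0.094, 0], "roll": 0},
  {"jaw": 0, "offset": [0.045, 0.127, 0], "roll": 0},
  {"jaw": 0, "offset": [0.054, 0.16, 0], "roll": 0},
  {"jaw": 0, "offset": [0.061, 0.192, 0], "roll": 0},
  {"jaw": 0, "offset": [0.067, 0.225, 0], "roll": 0},
  {"jaw": 0, "offset": [0.073, 0.258, 0], "roll": 0},
])

```text
time_s: 8.0
tcp_pos: [0.5118, -0.0516, 0.2264]
tcp_rot: [3.141, 0.001, 2.825]
contact_force: [-0.9, -2.1, 6.3]
finger_gap: 0.01
grip_force: 59.3
```

Emit:
arm_command([
  {"jaw": 0, "offset": [0.006, 0.033, 0], "roll": 0},
  {"jaw": 0, "offset": [0.013, 0.065, 0], "roll": 0},
  {"jaw": 0, "offset": [0.019, 0.098, 0], "roll": 0},
  {"jaw": 0, "offset": [0.025, 0.131, 0], "roll": 0},
  {"jaw": 0, "offset": [0.031, 0.164, 0], "roll": 0},
  {"jaw": 0, "offset": [0.038, 0.196, 0], "roll": 0},
  {"jaw": 0, "offset": [0.044, 0.229, 0], "roll": 0},
  {"jaw": 0, "offset": [0.05, 0.262, 0], "roll": 0},
])

```text
time_s: 8.8
tcp_pos: [0.5128, -0.0437, 0.2264]
tcp_rot: [3.141, 0.001, 2.825]
contact_force: [-1.0, -1.7, 5.7]
finger_gap: 0.0099
grip_force: 59.3
```

Emit:
arm_command([
  {"jaw": 0, "offset": [0.006, 0.033, 0], "roll": 0},
  {"jaw": 0, "offset": [0.013, 0.065, 0], "roll": 0},
  {"jaw": 0, "offset": [0.019, 0.098, 0], "roll": 0},
  {"jaw": 0, "offset": [0.025, 0.131, 0], "roll": 0},
  {"jaw": 0, "offset": [0.031, 0.164, 0], "roll": 0},
  {"jaw": 0, "offset": [0.038, 0.196, 0], "roll": 0},
  {"jaw": 0, "offset": [0.044, 0.229, 0], "roll": 0},
  {"jaw": 0, "offset": [0.05, 0.262, 0], "roll": 0},
])

```text
time_s: 9.6
tcp_pos: [0.5138, -0.0357, 0.2264]
tcp_rot: [3.141, 0.001, 2.825]
contact_force: [-2.4, -0.3, 5.6]
finger_gap: 0.0101
grip_force: 59.4
```

Emit:
arm_command([
  {"jaw": 0, "offset": [0.006, 0.033, 0], "roll": 0},
  {"jaw": 0, "offset": [0.013, 0.065, 0], "roll": 0},
  {"jaw": 0, "offset": [0.019, 0.098, 0], "roll": 0},
  {"jaw": 0, "offset": [0.025, 0.131, 0], "roll": 0},
  {"jaw": 0, "offset": [0.031, 0.164, 0], "roll": 0},
  {"jaw": 0, "offset": [0.038, 0.196, 0], "roll": 0},
  {"jaw": 0, "offset": [0.044, 0.229, 0], "roll": 0},
  {"jaw": 0, "offset": [0.05, 0.262, 0], "roll": 0},
])

```text
time_s: 10.4
tcp_pos: [0.5148, -0.0278, 0.2264]
tcp_rot: [3.141, 0.001, 2.825]
contact_force: [-1.7, -0.5, 5.0]
finger_gap: 0.0098
grip_force: 59.4
```

Emit:
arm_command([
  {"jaw": 0, "offset": [0.006, 0.033, 0], "roll": 0},
  {"jaw": 0, "offset": [0.013, 0.065, 0], "roll": 0},
  {"jaw": 0, "offset": [0.019, 0.098, 0], "roll": 0},
  {"jaw": 0, "offset": [0.025, 0.131, 0], "roll": 0},
  {"jaw": 0, "offset": [0.031, 0.164, 0], "roll": 0},
  {"jaw": 0, "offset": [0.038, 0.196, 0], "roll": 0},
  {"jaw": 0, "offset": [0.044, 0.229, 0], "roll": 0},
  {"jaw": 0, "offset": [0.05, 0.262, 0], "roll": 0},
])

```text
time_s: 11.2
tcp_pos: [0.5158, -0.0199, 0.2264]
tcp_rot: [3.141, 0.001, 2.825]
contact_force: [-1.0, -2.1, 7.0]
finger_gap: 0.0098
grip_force: 59.4
```

Emit:
arm_command([
  {"jaw": 0, "offset": [0.006, 0.033, 0], "roll": 0},
  {"jaw": 0, "offset": [0.013, 0.065, 0], "roll": 0},
  {"jaw": 0, "offset": [0.019, 0.098, 0], "roll": 0},
  {"jaw": 0, "offset": [0.025, 0.131, 0], "roll": 0},
  {"jaw": 0, "offset": [0.031, 0.164, 0], "roll": 0},
  {"jaw": 0, "offset": [0.038, 0.196, 0], "roll": 0},
  {"jaw": 0, "offset": [0.044, 0.229, 0], "roll": 0},
  {"jaw": 0, "offset": [0.05, 0.262, 0], "roll": 0},
])

```text
time_s: 12.0
tcp_pos: [0.5168, -0.0119, 0.2263]
tcp_rot: [3.141, 0.001, 2.825]
contact_force: [-1.8, -1.4, 6.5]
finger_gap: 0.0103
grip_force: 59.4
```

Emit:
arm_command([
  {"jaw": 0, "offset": [0.006, 0.033, 0], "roll": 0},
  {"jaw": 0, "offset": [0.013, 0.065, 0], "roll": 0},
  {"jaw": 0, "offset": [0.019, 0.098, 0], "roll": 0},
  {"jaw": 0, "offset": [0.025, 0.131, 0], "roll": 0},
  {"jaw": 0, "offset": [0.031, 0.164, 0], "roll": 0},
  {"jaw": 0, "offset": [0.038, 0.196, 0], "roll": 0},
  {"jaw": 0, "offset": [0.044, 0.229, 0], "roll": 0},
  {"jaw": 0, "offset": [0.05, 0.262, 0], "roll": 0},
])

```text
time_s: 12.8
tcp_pos: [0.5178, -0.004, 0.2263]
tcp_rot: [3.141, 0.0, 2.825]
contact_force: [-1.5, -2.2, 6.4]
finger_gap: 0.0101
grip_force: 59.4
```

Emit:
arm_command([
  {"jaw": 0, "offset": [0.006, 0.033, 0], "roll": 0},
  {"jaw": 0, "offset": [0.013, 0.065, 0], "roll": 0},
  {"jaw": 0, "offset": [0.019, 0.098, 0], "roll": 0},
  {"jaw": 0, "offset": [0.025, 0.131, 0], "roll": 0},
  {"jaw": 0, "offset": [0.031, 0.164, 0], "roll": 0},
  {"jaw": 0, "offset": [0.038, 0.196, 0], "roll": 0},
  {"jaw": 0, "offset": [0.044, 0.229, 0], "roll": 0},
  {"jaw": 0, "offset": [0.05, 0.262, 0], "roll": 0},
])

```text
time_s: 13.6
tcp_pos: [0.5188, 0.004, 0.2264]
tcp_rot: [3.141, 0.0, 2.825]
contact_force: [-2.3, -1.2, 6.5]
finger_gap: 0.0102
grip_force: 59.4
```

Emit:
arm_command([
  {"jaw": 0, "offset": [0.006, 0.033, 0], "roll": 0},
  {"jaw": 0, "offset": [0.013, 0.065, 0], "roll": 0},
  {"jaw": 0, "offset": [0.019, 0.098, 0], "roll": 0},
  {"jaw": 0, "offset": [0.025, 0.131, 0], "roll": 0},
  {"jaw": 0, "offset": [0.031, 0.164, 0], "roll": 0},
  {"jaw": 0, "offset": [0.038, 0.196, 0], "roll": 0},
  {"jaw": 0, "offset": [0.044, 0.229, 0], "roll": 0},
  {"jaw": 0, "offset": [0.05, 0.262, 0], "roll": 0},
])

```text
time_s: 14.4
tcp_pos: [0.5198, 0.0119, 0.2264]
tcp_rot: [3.141, 0.0, 2.825]
contact_force: [-2.9, -1.3, 7.9]
finger_gap: 0.0098
grip_force: 59.5
```

Emit:
arm_command([
  {"jaw": 0, "offset": [0.006, 0.033, 0], "roll": 0},
  {"jaw": 0, "offset": [0.013, 0.065, 0], "roll": 0},
  {"jaw": 0, "offset": [0.025, 0.131, 0], "roll": 0},
  {"jaw": 0, "offset": [0.038, 0.196, 0], "roll": 0},
  {"jaw": 0, "offset": [0.05, 0.262, 0], "roll": 0},
  {"jaw": 0, "offset": [0.063, 0.327, 0], "roll": 0},
  {"jaw": 0, "offset": [0.076, 0.393, 0], "roll": 0},
  {"jaw": 0, "offset": [0.088, 0.458, 0], "roll": 0},
])

```text
time_s: 15.2
tcp_pos: [0.5216, 0.0258, 0.2264]
tcp_rot: [3.141, 0.0, 2.825]
contact_force: [-2.1, -2.2, 7.1]
finger_gap: 0.0099
grip_force: 59.5
```

Emit:
arm_command([
  {"jaw": 0, "offset": [0.013, 0.065, 0], "roll": 0},
  {"jaw": 0, "offset": [0.025, 0.131, 0], "roll": 0},
  {"jaw": 0, "offset": [0.038, 0.196, 0], "roll": 0},
  {"jaw": 0, "offset": [0.05, 0.262, 0], "roll": 0},
  {"jaw": 0, "offset": [0.06, 0.31, 0], "roll": 0},
  {"jaw": 0, "offset": [0.068, 0.35, 0], "roll": 0},
  {"jaw": 0, "offset": [0.073, 0.38, 0], "roll": 0},
  {"jaw": 0, "offset": [0.077, 0.4, 0], "roll": 0},
])

```text
time_s: 16.0
tcp_pos: [0.5231, 0.038, 0.2264]
tcp_rot: [3.141, 0.0, 2.825]
contact_force: [-2.7, -1.7, 7.0]
finger_gap: 0.0099
grip_force: 59.5
```

Emit:
arm_command([
  {"jaw": 0, "offset": [0.003, 0.016, 0], "roll": 0},
  {"jaw": 0, "offset": [0.006, 0.033, 0], "roll": 0},
  {"jaw": 0, "offset": [0.009, 0.049, 0], "roll": 0},
  {"jaw": 0, "offset": [0.013, 0.065, 0], "roll": 0},
  {"jaw": 0, "offset": [0.016, 0.082, 0], "roll": 0},
  {"jaw": 0, "offset": [0.019, 0.098, 0], "roll": 0},
  {"jaw": 0, "offset": [0.022, 0.115, 0], "roll": 0},
  {"jaw": 0, "offset": [0.025, 0.131, 0], "roll": 0},
])

```text
time_s: 16.8
tcp_pos: [0.5236, 0.0419, 0.2264]
tcp_rot: [3.141, 0.0, 2.825]
contact_force: [-2.5, -1.7, 7.0]
finger_gap: 0.0101
grip_force: 59.5
```

Emit:
arm_command([
  {"jaw": 0, "offset": [0.003, 0.013, 0], "roll": 0},
  {"jaw": 0, "offset": [0.005, 0.025, 0], "roll": 0},
  {"jaw": 0, "offset": [0.007, 0.038, 0], "roll": 0},
  {"jaw": 0, "offset": [0.01, 0.05, 0], "roll": 0},
  {"jaw": 0, "offset": [0.012, 0.063, 0], "roll": 0},
  {"jaw": 0, "offset": [0.014, 0.075, 0], "roll": 0},
  {"jaw": 0, "offset": [0.017, 0.088, 0], "roll": 0},
  {"jaw": 0, "offset": [0.019, 0.1, 0], "roll": 0},
])

```text
time_s: 17.6
tcp_pos: [0.524, 0.0445, 0.2264]
tcp_rot: [-3.141, 0.0, 2.825]
contact_force: [-3.3, -8.0, 8.2]
finger_gap: 0.0096
grip_force: 59.8
```

Emit:
arm_command([
  {"jaw": 0, "offset": [-0.032, -0.164, 0], "roll": 0},
  {"jaw": 0, "offset": [-0.069, -0.36, 0], "roll": 0},
  {"jaw": 0, "offset": [-0.107, -0.556, 0], "roll": 0},
  {"jaw": 0, "offset": [-0.145, -0.753, 0], "roll": 0},
  {"jaw": 0, "offset": [-0.183, -0.949, 0], "roll": 0},
  {"jaw": 0, "offset": [-0.208, -1.08, 0], "roll": 0},
  {"jaw": 0, "offset": [-0.224, -1.162, 0], "roll": 0},
  {"jaw": 0, "offset": [-0.235, -1.218, 0], "roll": 0},
])

```text
time_s: 18.4
tcp_pos: [0.5193, 0.008, 0.2264]
tcp_rot: [3.141, 0.0, 2.825]
contact_force: [-1.3, 1.5, 7.6]
finger_gap: 0.0105
grip_force: 59.7
```

Emit:
arm_command([
  {"jaw": 0, "offset": [-0.006, -0.033, 0], "roll": 0},
  {"jaw": 0, "offset": [-0.013, -0.065, 0], "roll": 0},
  {"jaw": 0, "offset": [-0.019, -0.098, 0], "roll": 0},
  {"jaw": 0, "offset": [-0.025, -0.131, 0], "roll": 0},
  {"jaw": 0, "offset": [-0.031, -0.164, 0], "roll": 0},
  {"jaw": 0, "offset": [-0.038, -0.196, 0], "roll": 0},
  {"jaw": 0, "offset": [-0.044, -0.229, 0], "roll": 0},
  {"jaw": 0, "offset": [-0.05, -0.262, 0], "roll": 0},
])

```text
time_s: 19.2
tcp_pos: [0.5183, 0.0002, 0.2264]
tcp_rot: [3.141, 0.0, 2.825]
contact_force: [-1.4, 2.1, 6.7]
finger_gap: 0.0099
grip_force: 59.7
```

Emit:
arm_command([
  {"jaw": 0, "offset": [-0.006, -0.033, 0], "roll": 0},
  {"jaw": 0, "offset": [-0.013, -0.065, 0], "roll": 0},
  {"jaw": 0, "offset": [-0.019, -0.098, 0], "roll": 0},
  {"jaw": 0, "offset": [-0.025, -0.131, 0], "roll": 0},
  {"jaw": 0, "offset": [-0.031, -0.164, 0], "roll": 0},
  {"jaw": 0, "offset": [-0.038, -0.196, 0], "roll": 0},
  {"jaw": 0, "offset": [-0.044, -0.229, 0], "roll": 0},
  {"jaw": 0, "offset": [-0.05, -0.262, 0], "roll": 0},
])

```text
time_s: 20.0
tcp_pos: [0.5173, -0.0077, 0.2264]
tcp_rot: [3.141, 0.0, 2.825]
contact_force: [-1.4, 2.1, 6.4]
finger_gap: 0.0102
grip_force: 59.6
```

Emit:
arm_command([
  {"jaw": 0, "offset": [-0.006, -0.033, 0], "roll": 0},
  {"jaw": 0, "offset": [-0.013, -0.065, 0], "roll": 0},
  {"jaw": 0, "offset": [-0.019, -0.098, 0], "roll": 0},
  {"jaw": 0, "offset": [-0.025, -0.131, 0], "roll": 0},
  {"jaw": 0, "offset": [-0.031, -0.164, 0], "roll": 0},
  {"jaw": 0, "offset": [-0.038, -0.196, 0], "roll": 0},
  {"jaw": 0, "offset": [-0.044, -0.229, 0], "roll": 0},
  {"jaw": 0, "offset": [-0.05, -0.262, 0], "roll": 0},
])

```text
time_s: 20.8
tcp_pos: [0.5163, -0.0157, 0.2264]
tcp_rot: [3.141, 0.0, 2.825]
contact_force: [-1.4, 1.4, 7.3]
finger_gap: 0.0097
grip_force: 59.6
```

Emit:
arm_command([
  {"jaw": 0, "offset": [-0.006, -0.033, 0], "roll": 0},
  {"jaw": 0, "offset": [-0.013, -0.065, 0], "roll": 0},
  {"jaw": 0, "offset": [-0.019, -0.098, 0], "roll": 0},
  {"jaw": 0, "offset": [-0.025, -0.131, 0], "roll": 0},
  {"jaw": 0, "offset": [-0.031, -0.164, 0], "roll": 0},
  {"jaw": 0, "offset": [-0.038, -0.196, 0], "roll": 0},
  {"jaw": 0, "offset": [-0.044, -0.229, 0], "roll": 0},
  {"jaw": 0, "offset": [-0.05, -0.262, 0], "roll": 0},
])

```text
time_s: 21.6
tcp_pos: [0.5153, -0.0237, 0.2264]
tcp_rot: [3.141, 0.001, 2.825]
contact_force: [-2.1, 0.6, 6.4]
finger_gap: 0.0098
grip_force: 59.6
```

Emit:
arm_command([
  {"jaw": 0, "offset": [-0.006, -0.033, 0], "roll": 0},
  {"jaw": 0, "offset": [-0.013, -0.065, 0], "roll": 0},
  {"jaw": 0, "offset": [-0.019, -0.098, 0], "roll": 0},
  {"jaw": 0, "offset": [-0.025, -0.131, 0], "roll": 0},
  {"jaw": 0, "offset": [-0.031, -0.164, 0], "roll": 0},
  {"jaw": 0, "offset": [-0.038, -0.196, 0], "roll": 0},
  {"jaw": 0, "offset": [-0.044, -0.229, 0], "roll": 0},
  {"jaw": 0, "offset": [-0.05, -0.262, 0], "roll": 0},
])

```text
time_s: 22.4
tcp_pos: [0.5143, -0.0316, 0.2264]
tcp_rot: [3.141, 0.0, 2.825]
contact_force: [-0.8, 1.8, 7.2]
finger_gap: 0.01
grip_force: 59.6
```

Emit:
arm_command([
  {"jaw": 0, "offset": [-0.006, -0.033, 0], "roll": 0},
  {"jaw": 0, "offset": [-0.013, -0.065, 0], "roll": 0},
  {"jaw": 0, "offset": [-0.019, -0.098, 0], "roll": 0},
  {"jaw": 0, "offset": [-0.025, -0.131, 0], "roll": 0},
  {"jaw": 0, "offset": [-0.031, -0.164, 0], "roll": 0},
  {"jaw": 0, "offset": [-0.038, -0.196, 0], "roll": 0},
  {"jaw": 0, "offset": [-0.044, -0.229, 0], "roll": 0},
  {"jaw": 0, "offset": [-0.05, -0.262, 0], "roll": 0},
])

```text
time_s: 23.2
tcp_pos: [0.5133, -0.0395, 0.2264]
tcp_rot: [3.141, 0.001, 2.825]
contact_force: [-0.7, 1.6, 6.2]
finger_gap: 0.0099
grip_force: 59.6
```

Emit:
arm_command([
  {"jaw": 0, "offset": [-0.006, -0.033, 0], "roll": 0},
  {"jaw": 0, "offset": [-0.013, -0.065, 0], "roll": 0},
  {"jaw": 0, "offset": [-0.019, -0.098, 0], "roll": 0},
  {"jaw": 0, "offset": [-0.025, -0.131, 0], "roll": 0},
  {"jaw": 0, "offset": [-0.031, -0.164, 0], "roll": 0},
  {"jaw": 0, "offset": [-0.038, -0.196, 0], "roll": 0},
  {"jaw": 0, "offset": [-0.044, -0.229, 0], "roll": 0},
  {"jaw": 0, "offset": [-0.05, -0.262, 0], "roll": 0},
])

```text
time_s: 24.0
tcp_pos: [0.5123, -0.0475, 0.2264]
tcp_rot: [3.141, 0.001, 2.825]
contact_force: [-1.3, 1.5, 6.2]
finger_gap: 0.0103
grip_force: 59.6
```

Emit:
arm_command([
  {"jaw": 0, "offset": [-0.006, -0.033, 0], "roll": 0},
  {"jaw": 0, "offset": [-0.013, -0.065, 0], "roll": 0},
  {"jaw": 0, "offset": [-0.019, -0.098, 0], "roll": 0},
  {"jaw": 0, "offset": [-0.025, -0.131, 0], "roll": 0},
  {"jaw": 0, "offset": [-0.031, -0.164, 0], "roll": 0},
  {"jaw": 0, "offset": [-0.038, -0.196, 0], "roll": 0},
  {"jaw": 0, "offset": [-0.044, -0.229, 0], "roll": 0},
  {"jaw": 0, "offset": [-0.05, -0.262, 0], "roll": 0},
])

```text
time_s: 24.8
tcp_pos: [0.5113, -0.0554, 0.2263]
tcp_rot: [3.141, 0.001, 2.825]
contact_force: [0.2, 1.8, 5.5]
finger_gap: 0.0103
grip_force: 59.6
```

Emit:
arm_command([
  {"jaw": 0, "offset": [-0.006, -0.033, 0], "roll": 0},
  {"jaw": 0, "offset": [-0.013, -0.065, 0], "roll": 0},
  {"jaw": 0, "offset": [-0.019, -0.098, 0], "roll": 0},
  {"jaw": 0, "offset": [-0.025, -0.131, 0], "roll": 0},
  {"jaw": 0, "offset": [-0.031, -0.164, 0], "roll": 0},
  {"jaw": 0, "offset": [-0.038, -0.196, 0], "roll": 0},
  {"jaw": 0, "offset": [-0.044, -0.229, 0], "roll": 0},
  {"jaw": 0, "offset": [-0.05, -0.262, 0], "roll": 0},
])

```text
time_s: 25.6
tcp_pos: [0.5103, -0.0634, 0.2263]
tcp_rot: [3.141, 0.001, 2.825]
contact_force: [0.3, 1.5, 5.5]
finger_gap: 0.01
grip_force: 59.6
```

Emit:
arm_command([
  {"jaw": 0, "offset": [-0.003, -0.016, 0], "roll": 0},
  {"jaw": 0, "offset": [-0.006, -0.033, 0], "roll": 0},
  {"jaw": 0, "offset": [-0.009, -0.049, 0], "roll": 0},
  {"jaw": 0, "offset": [-0.013, -0.065, 0], "roll": 0},
  {"jaw": 0, "offset": [-0.016, -0.082, 0], "roll": 0},
  {"jaw": 0, "offset": [-0.019, -0.098, 0], "roll": 0},
  {"jaw": 0, "offset": [-0.022, -0.115, 0], "roll": 0},
  {"jaw": 0, "offset": [-0.025, -0.131, 0], "roll": 0},
])

```text
time_s: 26.4
tcp_pos: [0.5098, -0.0673, 0.2264]
tcp_rot: [3.141, 0.001, 2.825]
contact_force: [-0.4, 1.8, 4.5]
finger_gap: 0.0095
grip_force: 59.6
```

Emit:
arm_command([
  {"jaw": 0, "offset": [-0.003, -0.016, 0], "roll": 0},
  {"jaw": 0, "offset": [-0.006, -0.033, 0], "roll": 0},
  {"jaw": 0, "offset": [-0.009, -0.049, 0], "roll": 0},
  {"jaw": 0, "offset": [-0.013, -0.065, 0], "roll": 0},
  {"jaw": 0, "offset": [-0.016, -0.082, 0], "roll": 0},
  {"jaw": 0, "offset": [-0.019, -0.098, 0], "roll": 0},
  {"jaw": 0, "offset": [-0.022, -0.115, 0], "roll": 0},
  {"jaw": 0, "offset": [-0.025, -0.131, 0], "roll": 0},
])

```text
time_s: 27.2
tcp_pos: [0.5093, -0.071, 0.2264]
tcp_rot: [3.14, 0.001, 2.825]
contact_force: [0.5, 6.1, 6.5]
finger_gap: 0.0094
grip_force: 59.7
```

Emit:
arm_command([
  {"jaw": 0, "offset": [-0.002, -0.008, 0], "roll": 0},
  {"jaw": 0, "offset": [-0.003, -0.016, 0], "roll": 0},
  {"jaw": 0, "offset": [-0.005, -0.024, 0], "roll": 0},
  {"jaw": 0, "offset": [-0.006, -0.033, 0], "roll": 0},
  {"jaw": 0, "offset": [-0.008, -0.041, 0], "roll": 0},
  {"jaw": 0, "offset": [-0.009, -0.049, 0], "roll": 0},
  {"jaw": 0, "offset": [-0.011, -0.057, 0], "roll": 0},
  {"jaw": 0, "offset": [-0.013, -0.065, 0], "roll": 0},
])

```text
time_s: 28.0
tcp_pos: [0.5091, -0.073, 0.2264]
tcp_rot: [3.14, 0.001, 2.825]
contact_force: [1.1, 6.0, 5.8]
finger_gap: 0.0099
grip_force: 59.7
```

Emit:
arm_command([
  {"jaw": 0, "offset": [-0.002, -0.008, 0], "roll": 0},
  {"jaw": 0, "offset": [-0.003, -0.016, 0], "roll": 0},
  {"jaw": 0, "offset": [-0.005, -0.024, 0], "roll": 0},
  {"jaw": 0, "offset": [-0.006, -0.033, 0], "roll": 0},
  {"jaw": 0, "offset": [-0.008, -0.041, 0], "roll": 0},
  {"jaw": 0, "offset": [-0.009, -0.049, 0], "roll": 0},
  {"jaw": 0, "offset": [-0.011, -0.057, 0], "roll": 0},
  {"jaw": 0, "offset": [-0.013, -0.065, 0], "roll": 0},
])

```text
time_s: 28.8
tcp_pos: [0.5088, -0.0749, 0.2264]
tcp_rot: [3.14, 0.001, 2.825]
contact_force: [0.1, 4.0, 6.2]
finger_gap: 0.0102
grip_force: 59.7
```

Emit:
arm_command([
  {"jaw": 0, "offset": [-0.002, -0.008, 0], "roll": 0},
  {"jaw": 0, "offset": [-0.003, -0.016, 0], "roll": 0},
  {"jaw": 0, "offset": [-0.005, -0.024, 0], "roll": 0},
  {"jaw": 0, "offset": [-0.006, -0.033, 0], "roll": 0},
  {"jaw": 0, "offset": [-0.008, -0.041, 0], "roll": 0},
  {"jaw": 0, "offset": [-0.009, -0.049, 0], "roll": 0},
  {"jaw": 0, "offset": [-0.011, -0.057, 0], "roll": 0},
  {"jaw": 0, "offset": [-0.013, -0.065, 0], "roll": 0},
])

```text
time_s: 29.6
tcp_pos: [0.5086, -0.0771, 0.2264]
tcp_rot: [3.141, 0.001, 2.825]
contact_force: [0.4, 3.5, 6.8]
finger_gap: 0.01
grip_force: 59.7
```

Emit:
arm_command([
  {"jaw": 0, "offset": [-0.002, -0.008, 0], "roll": 0},
  {"jaw": 0, "offset": [-0.003, -0.016, 0], "roll": 0},
  {"jaw": 0, "offset": [-0.005, -0.024, 0], "roll": 0},
  {"jaw": 0, "offset": [-0.006, -0.033, 0], "roll": 0},
  {"jaw": 0, "offset": [-0.008, -0.041, 0], "roll": 0},
  {"jaw": 0, "offset": [-0.009, -0.049, 0], "roll": 0},
  {"jaw": 0, "offset": [-0.011, -0.057, 0], "roll": 0},
  {"jaw": 0, "offset": [-0.013, -0.065, 0], "roll": 0},
])

```text
time_s: 30.4
tcp_pos: [0.5083, -0.0791, 0.2264]
tcp_rot: [3.141, 0.001, 2.825]
contact_force: [0.1, 2.0, 6.2]
finger_gap: 0.0098
grip_force: 59.7
```

Emit:
arm_command([
  {"jaw": 0, "offset": [-0.002, -0.008, 0], "roll": 0},
  {"jaw": 0, "offset": [-0.003, -0.016, 0], "roll": 0},
  {"jaw": 0, "offset": [-0.005, -0.024, 0], "roll": 0},
  {"jaw": 0, "offset": [-0.006, -0.033, 0], "roll": 0},
  {"jaw": 0, "offset": [-0.008, -0.041, 0], "roll": 0},
  {"jaw": 0, "offset": [-0.009, -0.049, 0], "roll": 0},
  {"jaw": 0, "offset": [-0.011, -0.057, 0], "roll": 0},
  {"jaw": 0, "offset": [-0.013, -0.065, 0], "roll": 0},
])

```text
time_s: 31.2
tcp_pos: [0.508, -0.0811, 0.2264]
tcp_rot: [3.141, 0.001, 2.825]
contact_force: [0.1, 1.8, 6.2]
finger_gap: 0.0101
grip_force: 59.7
```

Emit:
arm_command([
  {"jaw": 0, "offset": [-0.002, -0.008, 0], "roll": 0},
  {"jaw": 0, "offset": [-0.003, -0.016, 0], "roll": 0},
  {"jaw": 0, "offset": [-0.005, -0.024, 0], "roll": 0},
  {"jaw": 0, "offset": [-0.006, -0.033, 0], "roll": 0},
  {"jaw": 0, "offset": [-0.008, -0.041, 0], "roll": 0},
  {"jaw": 0, "offset": [-0.009, -0.049, 0], "roll": 0},
  {"jaw": 0, "offset": [-0.011, -0.057, 0], "roll": 0},
  {"jaw": 0, "offset": [-0.013, -0.065, 0], "roll": 0},
])

```text
time_s: 32.0
tcp_pos: [0.5078, -0.0831, 0.2264]
tcp_rot: [3.141, 0.001, 2.825]
contact_force: [-1.8, 1.7, 5.4]
finger_gap: 0.0103
grip_force: 59.7
```

Emit:
arm_command([
  {"jaw": 0, "offset": [-0.013, -0.065, 0], "roll": 0},
  {"jaw": 0, "offset": [-0.038, -0.196, 0], "roll": 0},
  {"jaw": 0, "offset": [-0.069, -0.36, 0], "roll": 0},
  {"jaw": 0, "offset": [-0.101, -0.524, 0], "roll": 0},
  {"jaw": 0, "offset": [-0.126, -0.655, 0], "roll": 0},
  {"jaw": 0, "offset": [-0.145, -0.753, 0], "roll": 0},
  {"jaw": 0, "offset": [-0.158, -0.818, 0], "roll": 0},
  {"jaw": 0, "offset": [-0.164, -0.851, 0], "roll": 0},
])

```text
time_s: 32.8
tcp_pos: [0.5045, -0.1091, 0.2264]
tcp_rot: [3.141, 0.001, 2.825]
contact_force: [-0.3, 2.2, 6.2]
finger_gap: 0.0102
grip_force: 59.6
```

Emit:
arm_command([
  {"jaw": 0, "offset": [-0.005, -0.025, 0], "roll": 0},
  {"jaw": 0, "offset": [-0.01, -0.05, 0], "roll": 0},
  {"jaw": 0, "offset": [-0.014, -0.075, 0], "roll": 0},
  {"jaw": 0, "offset": [-0.019, -0.1, 0], "roll": 0},
  {"jaw": 0, "offset": [-0.024, -0.125, 0], "roll": 0},
  {"jaw": 0, "offset": [-0.028, -0.145, 0], "roll": 0},
  {"jaw": 0, "offset": [-0.032, -0.165, 0], "roll": 0},
  {"jaw": 0, "offset": [-0.035, -0.18, 0], "roll": 0},
])

```text
time_s: 33.6
tcp_pos: [0.5039, -0.1144, 0.2264]
tcp_rot: [3.141, 0.001, 2.825]
contact_force: [-0.8, 2.7, 5.7]
finger_gap: 0.01
grip_force: 59.6
```

Emit:
arm_command([
  {"jaw": 0, "offset": [-0.002, -0.01, 0], "roll": 0},
  {"jaw": 0, "offset": [-0.004, -0.02, 0], "roll": 0},
  {"jaw": 0, "offset": [-0.006, -0.03, 0], "roll": 0},
  {"jaw": 0, "offset": [-0.008, -0.04, 0], "roll": 0},
  {"jaw": 0, "offset": [-0.01, -0.05, 0], "roll": 0},
  {"jaw": 0, "offset": [-0.012, -0.06, 0], "roll": 0},
  {"jaw": 0, "offset": [-0.014, -0.07, 0], "roll": 0},
  {"jaw": 0, "offset": [-0.014, -0.075, 0], "roll": 0},
])

```text
time_s: 34.4
tcp_pos: [0.5036, -0.1165, 0.2264]
tcp_rot: [3.141, 0.001, 2.825]
contact_force: [0.4, 3.2, 6.4]
finger_gap: 0.0101
grip_force: 59.7
```

Emit:
arm_command([
  {"jaw": 0, "offset": [-0.001, -0.005, 0], "roll": 0},
  {"jaw": 0, "offset": [-0.002, -0.01, 0], "roll": 0},
  {"jaw": 0, "offset": [-0.003, -0.015, 0], "roll": 0},
  {"jaw": 0, "offset": [-0.004, -0.02, 0], "roll": 0},
  {"jaw": 0, "offset": [-0.005, -0.025, 0], "roll": 0},
  {"jaw": 0, "offset": [-0.006, -0.03, 0], "roll": 0},
  {"jaw": 0, "offset": [-0.007, -0.035, 0], "roll": 0},
  {"jaw": 0, "offset": [-0.008, -0.04, 0], "roll": 0},
])

```text
time_s: 35.2
tcp_pos: [0.5035, -0.1174, 0.2264]
tcp_rot: [3.14, 0.0, 2.825]
contact_force: [1.1, 8.2, 7.0]
finger_gap: 0.01
grip_force: 59.8
```

Emit:
arm_command([
  {"jaw": 0, "offset": [0.019, 0.1, 0], "roll": 0},
  {"jaw": 0, "offset": [0.054, 0.28, 0], "roll": 0},
  {"jaw": 0, "offset": [0.092, 0.48, 0], "roll": 0},
  {"jaw": 0, "offset": [0.131, 0.68, 0], "roll": 0},
  {"jaw": 0, "offset": [0.166, 0.86, 0], "roll": 0},
  {"jaw": 0, "offset": [0.189, 0.98, 0], "roll": 0},
  {"jaw": 0, "offset": [0.202, 1.05, 0], "roll": 0},
  {"jaw": 0, "offset": [0.208, 1.08, 0], "roll": 0},
])

```text
time_s: 36.0
tcp_pos: [0.5076, -0.0851, 0.2264]
tcp_rot: [3.141, 0.001, 2.825]
contact_force: [-0.8, -2.1, 5.6]
finger_gap: 0.0101
grip_force: 59.6
```

Emit:
arm_command([
  {"jaw": 0, "offset": [0.003, 0.016, 0], "roll": 0},
  {"jaw": 0, "offset": [0.006, 0.033, 0], "roll": 0},
  {"jaw": 0, "offset": [0.009, 0.049, 0], "roll": 0},
  {"jaw": 0, "offset": [0.013, 0.065, 0], "roll": 0},
  {"jaw": 0, "offset": [0.016, 0.082, 0], "roll": 0},
  {"jaw": 0, "offset": [0.019, 0.098, 0], "roll": 0},
  {"jaw": 0, "offset": [0.022, 0.115, 0], "roll": 0},
  {"jaw": 0, "offset": [0.025, 0.131, 0], "roll": 0},
])

```text
time_s: 36.8
tcp_pos: [0.508, -0.0813, 0.2264]
tcp_rot: [3.141, 0.001, 2.825]
contact_force: [-1.8, -0.8, 5.6]
finger_gap: 0.0099
grip_force: 59.6
```

Emit:
arm_command([
  {"jaw": 0, "offset": [0.002, 0.008, 0], "roll": 0},
  {"jaw": 0, "offset": [0.003, 0.016, 0], "roll": 0},
  {"jaw": 0, "offset": [0.005, 0.024, 0], "roll": 0},
  {"jaw": 0, "offset": [0.006, 0.033, 0], "roll": 0},
  {"jaw": 0, "offset": [0.008, 0.041, 0], "roll": 0},
  {"jaw": 0, "offset": [0.009, 0.049, 0], "roll": 0},
  {"jaw": 0, "offset": [0.011, 0.057, 0], "roll": 0},
  {"jaw": 0, "offset": [0.013, 0.065, 0], "roll": 0},
])

```text
time_s: 37.6
tcp_pos: [0.5083, -0.0793, 0.2264]
tcp_rot: [3.141, 0.001, 2.825]
contact_force: [-1.4, -0.7, 6.2]
finger_gap: 0.0101
grip_force: 59.6
```

Emit:
arm_command([
  {"jaw": 0, "offset": [0.002, 0.008, 0], "roll": 0},
  {"jaw": 0, "offset": [0.003, 0.016, 0], "roll": 0},
  {"jaw": 0, "offset": [0.005, 0.024, 0], "roll": 0},
  {"jaw": 0, "offset": [0.006, 0.033, 0], "roll": 0},
  {"jaw": 0, "offset": [0.008, 0.041, 0], "roll": 0},
  {"jaw": 0, "offset": [0.009, 0.049, 0], "roll": 0},
  {"jaw": 0, "offset": [0.011, 0.057, 0], "roll": 0},
  {"jaw": 0, "offset": [0.013, 0.065, 0], "roll": 0},
])

```text
time_s: 38.4
tcp_pos: [0.5085, -0.0775, 0.2264]
tcp_rot: [-3.142, 0.001, 2.825]
contact_force: [-0.9, -2.5, 5.6]
finger_gap: 0.0102
grip_force: 59.6
```

Emit:
arm_command([
  {"jaw": 0, "offset": [0.002, 0.008, 0], "roll": 0},
  {"jaw": 0, "offset": [0.003, 0.016, 0], "roll": 0},
  {"jaw": 0, "offset": [0.005, 0.024, 0], "roll": 0},
  {"jaw": 0, "offset": [0.006, 0.033, 0], "roll": 0},
  {"jaw": 0, "offset": [0.008, 0.041, 0], "roll": 0},
  {"jaw": 0, "offset": [0.009, 0.049, 0], "roll": 0},
  {"jaw": 0, "offset": [0.011, 0.057, 0], "roll": 0},
  {"jaw": 0, "offset": [0.013, 0.065, 0], "roll": 0},
])

```text
time_s: 39.2
tcp_pos: [0.5088, -0.0757, 0.2264]
tcp_rot: [-3.141, 0.001, 2.825]
contact_force: [-2.1, -5.3, 6.2]
finger_gap: 0.0101
grip_force: 59.6
```

Emit:
arm_command([
  {"jaw": 0, "offset": [0.002, 0.008, 0], "roll": 0},
  {"jaw": 0, "offset": [0.003, 0.016, 0], "roll": 0},
  {"jaw": 0, "offset": [0.005, 0.024, 0], "roll": 0},
  {"jaw": 0, "offset": [0.006, 0.033, 0], "roll": 0},
  {"jaw": 0, "offset": [0.008, 0.041, 0], "roll": 0},
  {"jaw": 0, "offset": [0.009, 0.049, 0], "roll": 0},
  {"jaw": 0, "offset": [0.011, 0.057, 0], "roll": 0},
  {"jaw": 0, "offset": [0.013, 0.065, 0], "roll": 0},
])

```text
time_s: 40.0
tcp_pos: [0.509, -0.0737, 0.2264]
tcp_rot: [-3.141, 0.001, 2.825]
contact_force: [-2.2, -5.7, 5.5]
finger_gap: 0.0103
grip_force: 59.6
```

Emit:
arm_command([
  {"jaw": 0, "offset": [0.002, 0.008, 0], "roll": 0},
  {"jaw": 0, "offset": [0.003, 0.016, 0], "roll": 0},
  {"jaw": 0, "offset": [0.005, 0.024, 0], "roll": 0},
  {"jaw": 0, "offset": [0.006, 0.033, 0], "roll": 0},
  {"jaw": 0, "offset": [0.008, 0.041, 0], "roll": 0},
  {"jaw": 0, "offset": [0.009, 0.049, 0], "roll": 0},
  {"jaw": 0, "offset": [0.011, 0.057, 0], "roll": 0},
  {"jaw": 0, "offset": [0.013, 0.065, 0], "roll": 0},
])

```text
time_s: 40.8
tcp_pos: [0.5092, -0.0717, 0.2264]
tcp_rot: [-3.141, 0.001, 2.825]
contact_force: [-1.3, -5.0, 5.7]
finger_gap: 0.0103
grip_force: 59.6
```

Emit:
arm_command([
  {"jaw": 0, "offset": [0.002, 0.008, 0], "roll": 0},
  {"jaw": 0, "offset": [0.003, 0.016, 0], "roll": 0},
  {"jaw": 0, "offset": [0.005, 0.024, 0], "roll": 0},
  {"jaw": 0, "offset": [0.006, 0.033, 0], "roll": 0},
  {"jaw": 0, "offset": [0.008, 0.041, 0], "roll": 0},
  {"jaw": 0, "offset": [0.009, 0.049, 0], "roll": 0},
  {"jaw": 0, "offset": [0.011, 0.057, 0], "roll": 0},
  {"jaw": 0, "offset": [0.013, 0.065, 0], "roll": 0},
])

```text
time_s: 41.6
tcp_pos: [0.5095, -0.0697, 0.2264]
tcp_rot: [-3.141, 0.001, 2.825]
contact_force: [-1.8, -5.3, 5.8]
finger_gap: 0.0099
grip_force: 59.6
```

Emit:
arm_command([
  {"jaw": 0, "offset": [-0.005, -0.025, 0], "roll": 0},
  {"jaw": 0, "offset": [-0.01, -0.05, 0], "roll": 0},
  {"jaw": 0, "offset": [-0.014, -0.075, 0], "roll": 0},
  {"jaw": 0, "offset": [-0.019, -0.1, 0], "roll": 0},
  {"jaw": 0, "offset": [-0.022, -0.115, 0], "roll": 0},
  {"jaw": 0, "offset": [-0.024, -0.125, 0], "roll": 0},
  {"jaw": 0, "offset": [-0.024, -0.125, 0], "roll": 0},
  {"jaw": 0, "offset": [-0.024, -0.125, 0], "roll": 0},
])

```text
time_s: 42.4
tcp_pos: [0.5091, -0.0729, 0.2264]
tcp_rot: [3.14, 0.001, 2.825]
contact_force: [-0.2, 4.5, 6.2]
finger_gap: 0.0098
grip_force: 59.7
```

Emit:
arm_command([
  {"jaw": 0, "offset": [0, 0, 0], "roll": 0.6},
  {"jaw": 0, "offset": [0, 0, 0], "roll": 1.8},
  {"jaw": 0, "offset": [0, 0, 0], "roll": 3.0},
  {"jaw": 0, "offset": [0, 0, 0], "roll": 4.2},
  {"jaw": 0, "offset": [0, 0, 0], "roll": 5.4},
  {"jaw": 0, "offset": [0, 0, 0], "roll": 6.6},
  {"jaw": 0, "offset": [0, 0, 0], "roll": 7.5},
  {"jaw": 0, "offset": [0, 0, 0], "roll": 8.0},
])

```text
time_s: 43.2
tcp_pos: [0.5092, -0.0729, 0.2264]
tcp_rot: [3.14, 0.0, 2.124]
contact_force: [3.1, 4.4, 3.6]
finger_gap: 0.0098
grip_force: 59.4
```

Emit:
arm_command([
  {"jaw": 0, "offset": [0, 0, 0], "roll": 1.2},
  {"jaw": 0, "offset": [0, 0, 0], "roll": 2.4},
  {"jaw": 0, "offset": [0, 0, 0], "roll": 3.6},
  {"jaw": 0, "offset": [0, 0, 0], "roll": 4.8},
  {"jaw": 0, "offset": [0, 0, 0], "roll": 6.0},
  {"jaw": 0, "offset": [0, 0, 0], "roll": 7.0},
  {"jaw": 0, "offset": [0, 0, 0], "roll": 7.6},
  {"jaw": 0, "offset": [0, 0, 0], "roll": 8.1},
])

```text
time_s: 44.0
tcp_pos: [0.5095, -0.0729, 0.2265]
tcp_rot: [3.139, -0.001, 1.418]
contact_force: [6.0, 3.8, 1.8]
finger_gap: 0.0101
grip_force: 60.1
```

```bash
python3 - <<'E'
from h import *
s=manip.state();print({k:np.round(s[k],4).tolist() for k in ("tcp_pos","tcp_rot","contact_force","moment","joints")})
E
```

```text
{'tcp_pos': [0.5095, -0.0729, 0.2265], 'tcp_rot': [3.1392, -0.001, 1.418], 'contact_force': [5.9863, 3.7924, 1.7734], 'moment': [0.683, -1.1441, 0.7289], 'joints': [-0.2923, 0.1565, 1.8082, 0.0014, 1.1746, -0.14]}
```

Emit:
arm_command([
  {"jaw": 50, "offset": [0, 0, 0], "roll": 0},
  {"jaw": 50, "offset": [0, 0, 0], "roll": 0},
  {"jaw": 50, "offset": [0, 0, 0], "roll": 0},
  {"jaw": 50, "offset": [0, 0, 0], "roll": 0},
  {"jaw": 50, "offset": [0, 0, 0], "roll": 0},
  {"jaw": 50, "offset": [0, 0, 0], "roll": 0},
  {"jaw": 50, "offset": [0, 0, 0], "roll": 0},
  {"jaw": 50, "offset": [0, 0, -0.1], "roll": 0},
])

```text
time_s: 44.8
tcp_pos: [0.5087, -0.0732, 0.2289]
tcp_rot: [-3.141, -0.0, 1.42]
contact_force: [-0.2, 0.1, -0.7]
finger_gap: 0.0429
grip_force: 0.0
```

Emit:
arm_command([
  {"jaw": 50, "offset": [0, 0, -0.3], "roll": 0},
  {"jaw": 50, "offset": [0, 0, -0.8], "roll": 0},
  {"jaw": 50, "offset": [0, 0, -1.4], "roll": 0},
  {"jaw": 80, "offset": [0, 0, -2.0], "roll": 0},
  {"jaw": 100, "offset": [0, 0, -2.4], "roll": 0},
  {"jaw": 100, "offset": [0, 0, -2.5], "roll": 0},
  {"jaw": 100, "offset": [0, 0, -2.5], "roll": 0},
  {"jaw": 100, "offset": [0, 0, -2.5], "roll": 0},
])

```text
time_s: 45.6
tcp_pos: [0.5087, -0.0732, 0.3034]
tcp_rot: [-3.141, -0.0, 1.42]
contact_force: [-0.5, -0.4, -0.8]
finger_gap: 0.0849
grip_force: 0.0
```

```bash
python3 - <<'E'
from h import *
s,p,T=wrist(); P=cloud(p,T)
cv2.imwrite("pics/w2.png",p["img"][...,::-1])
print(s["time_s"],np.round(s["tcp_pos"],4),np.round(s["tcp_rot"],4))
r=np.hypot(P[:,0]-.51,P[:,1]+.074)<.2
for lo,hi,n in ((.075,.09,"wing"),(.043,.052,"plate"),(.036,.043,"ends"),(.007,.09,"all")):
    q=P[r&(P[:,2]>lo)&(P[:,2]<hi)][:,:2]
    img=np.zeros((1000,1000),np.uint8); ij=np.round((q-[.26,-.324])*2000).astype(int); img[ij[:,1],ij[:,0]]=255
    img=cv2.morphologyEx(img,cv2.MORPH_CLOSE,np.ones((7,7)))
    c=max(cv2.findContours(img,0,2)[0],key=cv2.contourArea)
    (x,y),wh,a=cv2.minAreaRect(c); print(n,np.round([x/2000+.26,y/2000-.324,wh[0]/2,wh[1]/2,a],4))
E
```

```text
45.6 [ 0.5087 -0.0732  0.3034] [-3.1405e+00 -2.0000e-04  1.4199e+00]
wing [ 5.10500e-01 -7.29000e-02  4.51412e+01  1.12338e+01  8.30470e+01]
plate [ 5.07600e-01 -7.33000e-02  7.26009e+01  7.80615e+01  8.31363e+01]
ends [ 0.498  -0.1728 17.4952 72.0281 82.7468]
all [ 5.131000e-01 -5.240000e-02  2.700815e+02  9.038970e+01  8.293140e+01]
```

View pics/w2.png

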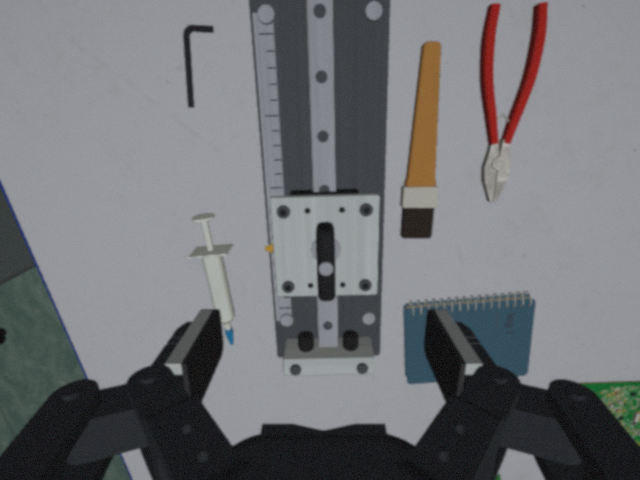

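The wing at pixel (325,262) now lies along the rail (83.0° against 82.9°), so the knob is fully tight. The carriage sits on the sticky place, and the tools and notebook haven't moved.

```bash
python3 -c "
from cell import manip
print(manip.close_job())"
```

```text
the job is handed in; nothing more can be done
None
```

The job is handed in at about 46 s: after gentle contact with the left bumpers and then the right, the carriage is clamped fully tight on the sticky place, about 37 mm right of mid travel, where it drags at about 6 N against about 2 N elsewhere; the gripper is clear of it and the tools and notebook lie where they were.

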